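# Set up the sampling station

### The job

Get the bench ready for sampling: stand the glass reagent bottle in the middle of the stirrer's plate, and lower the tall black tube through the round port to stand on the floor of the sample chamber without touching the port's collar. Stand the squat jar to the left of the blue rack (your left, facing away from the robot), level with the rack's middle and about 30 mm clear of it, and the small amber vial in front of the jar (on the robot's side) about 25 mm clear of it, so that jar and vial form a row along the rack's left side. Set everything down gently and upright, and leave the beaker, dishes and wash bottle where they are.

Things in the scene. Friction and masses are not known exactly. Their poses are not given: they have to be found in the camera images.
- bottle: Loose 100 ml glass reagent bottle with a blue screw cap, standing upright. Body 56 mm diameter up to 55 mm height, then a shoulder narrowing to a neck of 30 mm diameter at 75 mm; cap 38 mm diameter from 79 to 100 mm, which is also the full height; grip it by the cap. 140 to 280 g. Origin: centre of the underside, z up. Round about z.
- tube: Loose tall slim black flat-bottomed sample tube with a green screw cap and a white label, standing upright. Tube 28 mm diameter up to 93 mm; cap 34 mm diameter from 93 to 115 mm, which is also the full height; grip it by the cap. 56 to 112 g. Origin: centre of the underside, z up. Round. (Similar tubes in the orange stand at the far left of the table are fixed scenery.)
- jar: Loose squat white plastic jar with a grey lid, standing upright. 50 mm diameter up to 42 mm height, lid 46 mm diameter from 42 to 60 mm, the full height. 63 to 126 g. Origin: centre of the underside, z up. Round.
- vial: Loose small amber glass vial with a black cap, the smallest loose thing, standing upright. 22 mm diameter up to 37 mm, cap 18 mm diameter from 36 to 50 mm, the full height. 30 g. Origin: centre of the underside, z up. Round.
- rack: Blue tube rack full of small wells, fixed to the table. 110 mm along its x, 75 mm along its y, block 45 mm high (a few tiny amber tubes in it rise to 54 mm). Origin: centre of the underside; its x axis points away from the robot and its y axis to the robot's left (within 0.15 rad), so its left side is the long face at y = +37.5 mm.
- stirrer: White square magnetic stirrer with a round steel plate on top, fixed. 112 x 112 mm footprint; the plate is 92 mm in diameter, centred, its flat top 50 mm above the table. A grey dial (look only) is on the side facing the robot. Origin: centre of the underside on the table, z up; yaw within 0.25 rad.
- port: Fixed round grey collar in the roof of the sample chamber: opening 54 mm, outside 69 mm, 12 mm high; origin: centre of its underside, 64 mm above the table (upper rim at 76 mm), z up. The chamber is a closed grey box, 110 x 110 mm, roof top at 70 mm, centred under the port; its flat inner floor is 58 mm below this origin. A tube standing on it keeps its cap above the collar.
- beaker: Bystander: loose open white beaker, 52 mm rim diameter, 50 mm high, standing among the loose things. Not to be disturbed. Origin: centre of the underside.
- dish: Bystander: loose stack of clear round dishes, 60 mm diameter, 30 mm high, at the back behind the fixtures. Not to be disturbed. Origin: centre of the underside.
- wash: Bystander: loose white wash bottle with a bent spout, 60 mm diameter, 160 mm high, at the left side. Not to be disturbed. Origin: centre of the underside.
Mind the look-alikes: they are no part of the job. Of the things that look like the tube, take the one that is farthest to the robot's right at the start.

How it is judged:
By the outcome, as a careful person would: the job done as asked, in the order asked, and still so for the second after the job is handed in, with the robot touching nothing.
It also fails if it takes over 99 s, if anything falls off the work surface, if the arm or the gripper's body presses on something with over 40 N, if the wrist force passes 120 N, or if a joint passes its speed limit or range.

### The arm

A 6-joint arm with a two-finger parallel gripper is mounted at the origin on the work surface. World frame = base frame: x ahead of the robot, y to its left, z up, the work surface at z = 0. Lengths are in m, angles in degrees, forces in N, time in s.
With the tool pointing down it reaches from about 0.4 to 0.825 m from the base axis. Payload 7 kg.
Tool frame: the origin (TCP) lies on the centre line of the jaws, within the pads' length; the fingertips stand 11 mm ahead of it and the grasp point (between the pads) lies 8 mm behind it; z points along the fingers, y is the direction in which the jaws open and shut (so a half turn about z gives the same grasp; the last joint's range is limited). The gripper opens to 88 mm and grips with 3 to 60 N. Pads are 19 mm wide; open, the fingers measure 130 mm over their backs; the gripper's body (78 mm by 193 mm) begins 47 mm behind the grasp point.
Start: joints at [89.101, 20.546, 0.682, 0, -70.136, -16.507], TCP at [0.202, 0.644, 0.238] pointing down, gripper open.
Joint ranges: [-176.03, 176.03], [-82.01, 121.73], [-58.28, 71.71], [-173.87, 95.51], [-174.79, -0.11], [-173.66, 173.66]. Speed limits (degrees/s): [136.94, 136.94, 172.46, 180, 180, 180].

### API

Orientations are given as [roll, pitch, yaw] about the fixed x, y, z axes, in that order (R = Rz(yaw) Ry(pitch) Rx(roll)).
In Python, from plant import ctrl, cams, order gives the robot as it stands.
- The arm moves only by the tool jog_arm, never from a script. Its argument "motion" is a list of rows, each an object with "offset": the shift along the tool's x, y, z in mm, a list of three; "roll": the turn about the tool's z in rad; "hand": the finger opening in mm, from 0 to 87.6. A call has 1 to 20 rows; each row is the pose to reach, as a shift and turn from the pose commanded when the call began, along the tool's axes at that moment; what a row does not reach only later rows make up. A row lasts 1/12 s, in which the tool goes at most 41.7 mm and 7.16 degrees, less where a joint would pass 70% of its speed; a pose out of reach is approached as far as the arm can. A call with a gripper value outside its range is refused whole. The fingers move at their own pace and stop on an object; the grip force is fixed at half the most. Time passes only in rows, so rows that repeat a pose let the fingers close. It gives the time, the measured TCP pose, the force and the opening at its end, in the units of the state.
- ctrl.get_obs(): the state, without advancing time (a new reading comes with each control period).
- cams.snapshot(name): name is "scene" or "top" or "wrist"; returns a dict with "img" (420x560x3 uint8, red, green, blue), "K" (3x3 intrinsics, pixels), "cam_to_world" (4x4, takes a point from camera to world coordinates); the wrist camera has in their place "T_tool_cam" (4x4, takes a point from camera to tool coordinates, whose origin is the TCP and whose axes are the flange's). Camera axes: x right, y down, z forward; pixel columns grow to the right and rows downward; lengths in m; the calibration is good to about 2 mm. A picture is of the moment at which its call begins: read the wrist's pose just before it. There is no depth.
- order.close_job(): hands the job in, once; it reports no verdict.
The state is a dict: "clock": time; "joint_pos": joint angles; "qvel": joint speeds; "tau": joint torques, N m; "tool_pos": TCP position; "orientation": TCP orientation; "force": force on the tool from outside, world axes, zero at the start; "moment": the same for the moment, N m; "opening": finger opening in m.
Only numpy, scipy, OpenCV 4.12 (cv2) and the standard library are available. Lean on these libraries where they do the work, as an engineer would, in place of code of your own. Each camera call takes 0.05 s, during which the arm holds its last target. There are 200 camera calls.

## Working session

There is one attempt and no reset: what is moved stays moved. The work goes in short steps, Python scripts to look and compute and a tool call to move; the robot and the scene stay as the last step left them, time stands still between calls to the robot, and variables do not carry over. Pictures are saved under pics/ and viewed, about 12 in all and at most 16, crops included, and the job is handed in when it is done.

Besides the shell and the picture viewer there is one more tool, called after "Request:" in YAML: its name, and indented under it one key for each argument. jog_arm: Moves the arm, as the interface text tells. Its arguments: {"type":"object","properties":{"motion":{"type":"array"}},"required":["motion"]}

```bash
mkdir -p pics; cat > h.py <<'E'
from plant import ctrl,cams,order
import numpy as np,cv2
from scipy.spatial.transform import Rotation as R
def snap(n,f=None):
    o=ctrl.get_obs(); s=cams.snapshot(n)
    if n=='wrist':
        T=np.eye(4);T[:3,:3]=R.from_euler('xyz',o['orientation'],degrees=True).as_matrix();T[:3,3]=o['tool_pos']
        s['cam_to_world']=T@np.array(s['T_tool_cam'])
    if f: cv2.imwrite('pics/'+f,s['img'][:,:,::-1]); np.savez('pics/'+f+'.npz',**{k:np.array(s[k]) for k in('img','K','cam_to_world')})
    return s
def load(f): return dict(np.load('pics/'+f+'.npz'))
def at(s,u,v,z):
    M=np.array(s['cam_to_world']);d=M[:3,:3]@np.linalg.inv(s['K'])@[u,v,1];c=M[:3,3]
    return c+d*(z-c[2])/d[2]
def px(s,p):
    M=np.linalg.inv(s['cam_to_world']);q=np.array(s['K'])@(M[:3,:3]@np.array(p)+M[:3,3]);return q[:2]/q[2]
E
python3 - <<'E'
from h import *
print(ctrl.get_obs())
for n in('scene','top','wrist'):
    s=snap(n,n+'0.png');print(n,np.round(s['K'],1).tolist(),np.round(s['cam_to_world'],3).tolist())
a,b=[cv2.imread(f'pics/{n}0.png') for n in('scene','top')]
E
```

```text
{'clock': 0.0, 'joint_pos': array([ 8.91019911e+01,  2.05903674e+01,  6.31271582e-01, -2.01470726e-02,
       -7.01358680e+01, -1.65050982e+01]), 'qvel': array([-0.0878732 ,  0.01481598,  0.0394875 ,  0.05048879,  0.05469979,
       -0.00390788]), 'tau': array([-4.48739020e-04, -5.82718492e+01,  2.93047822e+01,  6.99728340e+00,
        6.86799089e-03, -1.69589175e-04]), 'tool_pos': array([0.20179046, 0.64361296, 0.23661564]), 'orientation': array([ 1.79903568e+02, -8.82292172e-03, -1.74099612e+01]), 'force': array([-1.15501495, -0.07262483,  0.5890622 ]), 'moment': array([0.00055922, 0.01974835, 0.0521884 ]), 'opening': 0.0878936425583687}
scene [[446.7, 0.0, 277.0], [0.0, 446.7, 209.9], [0.0, 0.0, 1.0]] [[0.154, 0.626, -0.764, 1.317], [0.988, -0.082, 0.132, -0.007], [0.02, -0.776, -0.631, 0.713], [0.0, 0.0, 0.0, 1.0]]
top [[452.6, 0.0, 283.9], [0.0, 452.6, 203.5], [0.0, 0.0, 1.0]] [[0.016, -0.991, 0.135, 0.403], [-1.0, -0.016, 0.001, 0.123], [0.001, -0.135, -0.991, 1.122], [0.0, 0.0, 0.0, 1.0]]
wrist [[325.0, 0.0, 278.2], [0.0, 325.0, 207.6], [0.0, 0.0, 1.0]] [[-0.298, -0.923, -0.244, 0.268], [-0.954, 0.289, 0.075, 0.623], [0.002, 0.255, -0.967, 0.384], [0.0, 0.0, 0.0, 1.0]]
```

View pics/top0.png

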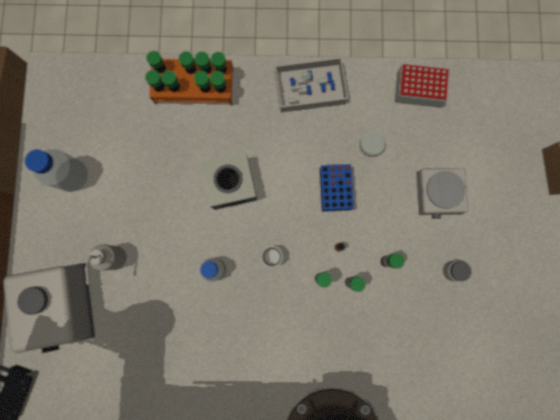

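View pics/scene0.png

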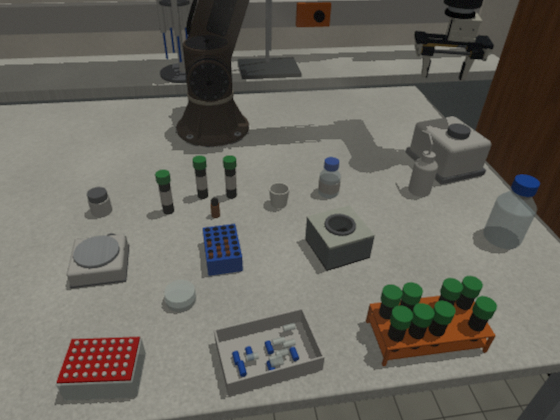

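The top view shows three green-capped black tubes at (397,260), (357,284) and (323,279); the orange stand at (190,80) holds fixed ones. The rightmost one is (397,260), which is (165,190) in the scene view. The other items:
- bottle (210,269), where the large blue-capped bottle at (40,160) is a look-alike
- jar (459,271)
- vial (340,246)
- beaker (274,256)
- port (228,179)
- stirrer (445,190)
- rack (337,188)

Next, a close crop to check the choices.

```bash
python3 - <<'E'
from h import *
s=load('top0.png');im=s['img'][140:300,195:480,::-1]
cv2.imwrite('pics/crop1.png',cv2.resize(im,None,fx=2.8,fy=2.8,interpolation=cv2.INTER_CUBIC))
c=load('scene0.png');im=c['img'][145:310,50:385,::-1]
cv2.imwrite('pics/crop2.png',cv2.resize(im,None,fx=2.35,fy=2.35,interpolation=cv2.INTER_CUBIC))
E
```

```text
(no output)
```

View pics/crop1.png

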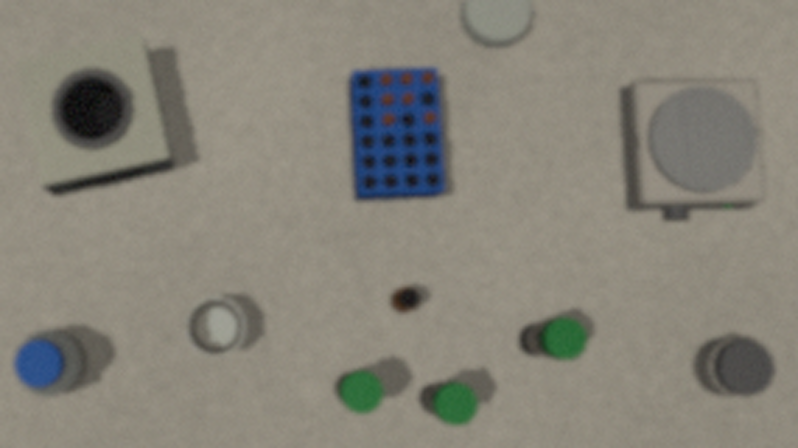

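View pics/crop2.png

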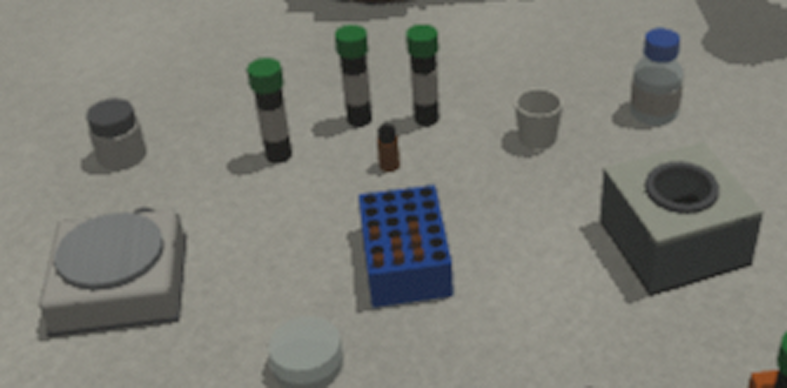

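```bash
python3 - <<'E'
from h import *
s=load('top0.png');c=load('scene0.png')
P=dict(port=((92,108),(682,184),.076),bottle=((40,363),(663,38),.1),tube=((565,338),(265,67),.115),jar=((744,366),(111,110),.06),vial=((408,297),(388,130),.05),plate=((703,139),(109,249),.05),r1=((350,72),(449,266),.045),r2=((437,69),(372,275),.045),r3=((444,194),(361,195),.045),r4=((357,198),(434,187),.045),beaker=((216,325),(538,104),.05),t2=((361,391),(422,34),.115),t3=((456,403),(351,34),.115))
for n,(a,b,z) in P.items():
    print(n,np.round(at(s,194.7+a[0]/2.8,139.7+a[1]/2.8,z)*1e3,0)[:2],np.round(at(c,49.7+b[0]/2.35,144.7+b[1]/2.35,z)*1e3,0)[:2])
E
```

```text
port [603. 257.] [607. 256.]
bottle [391. 288.] [398. 289.]
tube [ 417. -127.] [ 422. -127.]
jar [ 397. -289.] [ 399. -290.]
vial [450. -11.] [456. -11.]
plate [ 589. -264.] [ 597. -265.]
r1 [644.  38.] [654.  33.]
r2 [648. -37.] [656. -35.]
r3 [539. -43.] [548. -42.]
r4 [534.  32.] [545.  28.]
beaker [424. 150.] [432. 148.]
t2 [373.  34.] [381.  32.]
t3 [365. -41.] [372. -41.]
```

The tube to take is the right-hand one (crop 1 (565,338), crop 2 (265,67)). It stands alone and the other two are nearer the middle. The rack's yaw is about 3°. Next move is to hover above the bottle with yaw 0.

Request:
jog_arm:
  motion:
    - {"offset": [10,10,0],"roll": -0.05,"hand": 87}
    - {"offset": [30,29,3],"roll": -0.1,"hand": 87}
    - {"offset": [55,53,7],"roll": -0.2,"hand": 87}
    - {"offset": [80,78,11],"roll": -0.304,"hand": 87}
    - {"offset": [105,102,15],"roll": -0.304,"hand": 87}
    - {"offset": [130,126,19],"roll": -0.304,"hand": 87}
    - {"offset": [155,150,23],"roll": -0.304,"hand": 87}
    - {"offset": [180,175,27],"roll": -0.304,"hand": 87}
    - {"offset": [205,199,31],"roll": -0.304,"hand": 87}
    - {"offset": [230,223,35],"roll": -0.304,"hand": 87}
    - {"offset": [255,247,37],"roll": -0.304,"hand": 87}
    - {"offset": [275,267,37],"roll": -0.304,"hand": 87}
    - {"offset": [287,278,37],"roll": -0.304,"hand": 87}
    - {"offset": [291,282,37],"roll": -0.304,"hand": 87}
    - {"offset": [291,282,37],"roll": -0.304,"hand": 87}
    - {"offset": [291,282,37],"roll": -0.304,"hand": 87}

```text
clock: 1.48
tool_pos: [0.3953, 0.2882, 0.2006]
orientation: [-180.0, -0.0, -0.0]
force: [0.0, -0.2, 0.1]
opening: 0.0869
```

```bash
python3 - <<'E'
from h import *
o=ctrl.get_obs();print(o['clock'],o['tool_pos'],o['orientation'],o['joint_pos'],o['force'])
s=snap('wrist','w1.png')
for x in(391,395,399):print(px(s,[x/1e3,.288,.1]))
E
```

```text
1.4833 [0.39530903 0.28816625 0.20061025] [-1.79984751e+02 -6.29212764e-03 -2.99822414e-02] [ 5.91724303e+01  4.56526704e+00 -2.52966916e+01 -2.77120222e-03
 -6.01217210e+01  3.07989685e+01] [ 0.04959468 -0.19717835  0.14044322]
[277.71000389 217.48074727]
[277.70986804 212.6441241 ]
[277.70973112 207.7690942 ]
```

View pics/w1.png

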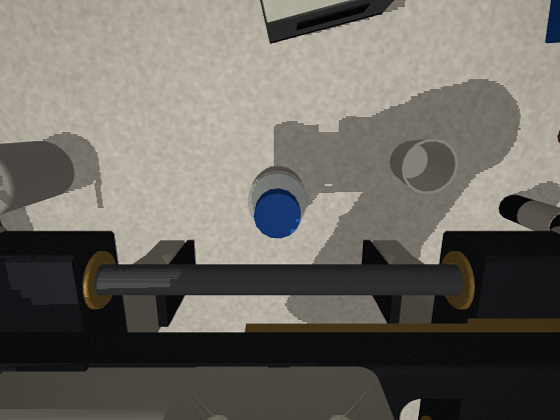

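The wrist view shows the cap's centre at about (277,214), which puts the bottle at (394,288), centred in y. I'll descend and grip.

Request:
jog_arm:
  motion:
    - {"offset": [-1,0,8],"roll": 0,"hand": 87}
    - {"offset": [-1,0,24],"roll": 0,"hand": 87}
    - {"offset": [-1,0,42],"roll": 0,"hand": 87}
    - {"offset": [-1,0,60],"roll": 0,"hand": 87}
    - {"offset": [-1,0,78],"roll": 0,"hand": 87}
    - {"offset": [-1,0,95],"roll": 0,"hand": 87}
    - {"offset": [-1,0,108],"roll": 0,"hand": 80}
    - {"offset": [-1,0,115],"roll": 0,"hand": 70}
    - {"offset": [-1,0,117],"roll": 0,"hand": 60}
    - {"offset": [-1,0,117],"roll": 0,"hand": 50}
    - {"offset": [-1,0,117],"roll": 0,"hand": 44}
    - {"offset": [-1,0,117],"roll": 0,"hand": 40}
    - {"offset": [-1,0,117],"roll": 0,"hand": 37}
    - {"offset": [-1,0,117],"roll": 0,"hand": 30}
    - {"offset": [-1,0,117],"roll": 0,"hand": 20}
    - {"offset": [-1,0,117],"roll": 0,"hand": 10}
    - {"offset": [-1,0,117],"roll": 0,"hand": 10}
    - {"offset": [-1,0,117],"roll": 0,"hand": 10}

```text
clock: 3.03
tool_pos: [0.3946, 0.2884, 0.0841]
orientation: [-179.9, -0.0, 0.0]
force: [0.3, 1.5, 4.5]
opening: 0.0376
```

Request:
jog_arm:
  motion:
    - {"offset": [0,0,-4],"roll": 0,"hand": 10}
    - {"offset": [0,0,-14],"roll": 0,"hand": 10}
    - {"offset": [0,0,-30],"roll": 0,"hand": 10}
    - {"offset": [0,0,-50],"roll": 0,"hand": 10}
    - {"offset": [0,0,-70],"roll": 0,"hand": 10}
    - {"offset": [1,4,-90],"roll": 0,"hand": 10}
    - {"offset": [5,14,-108],"roll": 0,"hand": 10}
    - {"offset": [11,30,-118],"roll": 0,"hand": 10}
    - {"offset": [19,52,-120],"roll": 0,"hand": 10}
    - {"offset": [28,78,-120],"roll": 0,"hand": 10}
    - {"offset": [38,106,-120],"roll": 0,"hand": 10}
    - {"offset": [48,134,-120],"roll": 0,"hand": 10}
    - {"offset": [58,162,-120],"roll": 0,"hand": 10}
    - {"offset": [68,190,-120],"roll": 0,"hand": 10}
    - {"offset": [78,218,-120],"roll": 0,"hand": 10}
    - {"offset": [88,246,-120],"roll": 0,"hand": 10}
    - {"offset": [98,274,-120],"roll": 0,"hand": 10}
    - {"offset": [108,302,-120],"roll": 0,"hand": 10}
    - {"offset": [118,330,-120],"roll": 0,"hand": 10}
    - {"offset": [128,358,-120],"roll": 0,"hand": 10}

```text
clock: 4.7
tool_pos: [0.5216, -0.0716, 0.2029]
orientation: [-180.0, 0.1, -0.0]
force: [0.8, 0.6, -2.1]
opening: 0.0373
```

Request:
jog_arm:
  motion:
    - {"offset": [10,28,0],"roll": 0,"hand": 10}
    - {"offset": [20,56,0],"roll": 0,"hand": 10}
    - {"offset": [30,84,0],"roll": 0,"hand": 10}
    - {"offset": [40,112,0],"roll": 0,"hand": 10}
    - {"offset": [50,138,0],"roll": 0,"hand": 10}
    - {"offset": [58,162,0],"roll": 0,"hand": 10}
    - {"offset": [65,180,0],"roll": 0,"hand": 10}
    - {"offset": [69,190,0],"roll": 0,"hand": 10}
    - {"offset": [71,194,0],"roll": 0,"hand": 10}
    - {"offset": [71,194,0],"roll": 0,"hand": 10}
    - {"offset": [71,194,0],"roll": 0,"hand": 10}
    - {"offset": [71,194,0],"roll": 0,"hand": 10}

```text
clock: 5.7
tool_pos: [0.593, -0.263, 0.2036]
orientation: [-180.0, 0.0, 0.1]
force: [0.8, 0.1, -2.7]
opening: 0.0372
```

```bash
python3 - <<'E'
from h import *
o=ctrl.get_obs();print(o['clock'],o['tool_pos'],o['orientation'],o['force'],o['opening'])
s=snap('wrist','w2.png')
print(px(s,[.593,-.264,.05]), px(s,[.639,-.264,.05]),px(s,[.593,-.218,.05]))
E
```

```text
5.7 [ 0.59303283 -0.26301056  0.2036193 ] [-1.79979312e+02  1.15114871e-02  5.32377194e-02] [ 0.78877763  0.09076816 -2.68505936] 0.037223073942641086
[278.69638846 197.26757803] [278.80700384 148.23250558] [230.31417294 197.17601151]
```

View pics/w2.png

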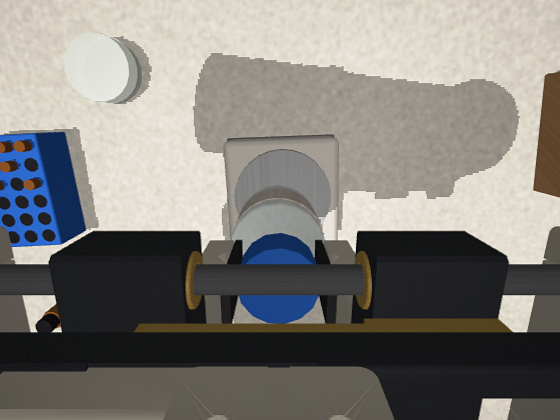

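```bash
python3 - <<'E'
from h import *
s=load('w2.png');g=cv2.cvtColor(s['img'],cv2.COLOR_RGB2GRAY).astype(int)
for r in(180,188,196):print(r,'L',g[r,220:245].tolist(),'R',g[r,322:348].tolist())
print('col',g[130:165,283].tolist())
for u,v in((235,190),(331,190),(283,149.5)):print(at(s,u,v,.05))
E
```

```text
180 L [230, 227, 225, 225, 229, 219, 128, 132, 138, 146, 151, 155, 154, 154, 155, 155, 155, 148, 118, 130, 128, 125, 126, 127, 129] R [130, 130, 130, 130, 129, 129, 137, 159, 159, 158, 158, 157, 151, 145, 140, 136, 135, 156, 152, 150, 151, 152, 153, 152, 151, 151]
188 L [228, 229, 229, 230, 231, 227, 180, 113, 135, 141, 147, 154, 156, 156, 150, 129, 125, 131, 131, 129, 128, 126, 127, 127, 129] R [131, 131, 131, 131, 130, 131, 133, 131, 136, 160, 158, 156, 151, 144, 139, 132, 133, 158, 156, 157, 157, 158, 159, 161, 162, 161]
196 L [228, 231, 233, 232, 231, 230, 221, 151, 127, 138, 144, 150, 155, 156, 148, 123, 125, 130, 131, 130, 129, 129, 127, 126, 128] R [131, 131, 131, 129, 130, 131, 133, 131, 137, 159, 158, 155, 150, 144, 139, 131, 131, 159, 161, 161, 156, 179, 233, 230, 231, 230]
col [155, 155, 156, 155, 155, 160, 86, 87, 99, 113, 128, 136, 141, 147, 150, 157, 157, 159, 162, 85, 129, 133, 132, 133, 133, 132, 132, 132, 132, 132, 133, 133, 133, 132, 133]
[ 0.59996595 -0.22267877  0.05      ]
[ 0.60014118 -0.31342018  0.05      ]
[ 0.63786222 -0.26784147  0.05      ]
```

Measured in the wrist image, the plate's centre is at (592,−267). I'll shift 3.5 mm right, lower to just above the plate, then creep down.

Request:
jog_arm:
  motion:
    - {"offset": [0,1,4],"roll": 0,"hand": 10}
    - {"offset": [0,3,14],"roll": 0,"hand": 10}
    - {"offset": [0,3.5,28],"roll": 0,"hand": 10}
    - {"offset": [0,3.5,42],"roll": 0,"hand": 10}
    - {"offset": [0,3.5,54],"roll": 0,"hand": 10}
    - {"offset": [0,3.5,62],"roll": 0,"hand": 10}
    - {"offset": [0,3.5,66],"roll": 0,"hand": 10}
    - {"offset": [0,3.5,67],"roll": 0,"hand": 10}
    - {"offset": [0,3.5,67.5],"roll": 0,"hand": 10}
    - {"offset": [0,3.5,68],"roll": 0,"hand": 10}
    - {"offset": [0,3.5,68.5],"roll": 0,"hand": 10}
    - {"offset": [0,3.5,69],"roll": 0,"hand": 10}
    - {"offset": [0,3.5,69],"roll": 0,"hand": 10}

```text
clock: 6.83
tool_pos: [0.5935, -0.2675, 0.1349]
orientation: [180.0, -0.0, 0.0]
force: [0.6, -0.2, -1.8]
opening: 0.0372
```

Request:
jog_arm:
  motion:
    - {"offset": [-0.5,0,0.3],"roll": 0,"hand": 10}
    - {"offset": [-0.5,0,0.6],"roll": 0,"hand": 10}
    - {"offset": [-0.5,0,0.9],"roll": 0,"hand": 10}
    - {"offset": [-0.5,0,0.9],"roll": 0,"hand": 10}

```text
clock: 7.17
tool_pos: [0.5931, -0.2676, 0.1342]
orientation: [180.0, -0.0, 0.0]
force: [-1.0, 0.9, 2.0]
opening: 0.0375
```

Contact: the z force went from −2.7 to +2.0 N. I'll open, rise and move over the tube.

Request:
jog_arm:
  motion:
    - {"offset": [0,0,0],"roll": 0,"hand": 42}
    - {"offset": [0,0,0],"roll": 0,"hand": 46}
    - {"offset": [0,0,0],"roll": 0,"hand": 55}
    - {"offset": [0,0,0],"roll": 0,"hand": 70}
    - {"offset": [0,0,0],"roll": 0,"hand": 80}
    - {"offset": [0,0,-4],"roll": 0,"hand": 80}
    - {"offset": [0,0,-16],"roll": 0,"hand": 80}
    - {"offset": [0,0,-36],"roll": 0,"hand": 80}
    - {"offset": [0,0,-60],"roll": 0,"hand": 80}
    - {"offset": [-8,-6,-80],"roll": 0,"hand": 80}
    - {"offset": [-26,-21,-92],"roll": 0,"hand": 80}
    - {"offset": [-48,-39,-96],"roll": 0,"hand": 80}
    - {"offset": [-72,-58,-96],"roll": 0,"hand": 80}
    - {"offset": [-96,-78,-96],"roll": 0,"hand": 80}
    - {"offset": [-120,-97,-96],"roll": 0,"hand": 80}
    - {"offset": [-142,-116,-96],"roll": 0,"hand": 80}
    - {"offset": [-160,-130,-96],"roll": 0,"hand": 80}
    - {"offset": [-170,-138,-96],"roll": 0,"hand": 80}
    - {"offset": [-173,-140,-96],"roll": 0,"hand": 80}
    - {"offset": [-173,-140,-96],"roll": 0,"hand": 80}

```text
clock: 8.83
tool_pos: [0.42, -0.1272, 0.2309]
orientation: [-180.0, -0.1, 0.1]
force: [-0.3, -0.5, -0.6]
opening: 0.0801
```

Request:
jog_arm:
  motion:
    - {"offset": [0,0,0],"roll": 0,"hand": 80}
    - {"offset": [0,0,0],"roll": 0,"hand": 80}

```text
clock: 9.0
tool_pos: [0.4207, -0.1279, 0.2298]
orientation: [180.0, -0.0, -0.0]
force: [-0.3, -0.0, -0.2]
opening: 0.0799
```

```bash
python3 - <<'E'
from h import *
o=ctrl.get_obs();print(o['clock'],o['tool_pos'],o['orientation'],o['force'],o['opening'])
s=snap('wrist','w3.png')
print('pred',px(s,[.42,-.127,.115]))
def cap(s,lo,hi,z,box=None):
    m=cv2.inRange(cv2.cvtColor(s['img'],cv2.COLOR_RGB2HSV),lo,hi)
    n,l,st,ce=cv2.connectedComponentsWithStats(m)
    for i in range(1,n):
        if st[i,4]>60: print(st[i].tolist(),np.round(ce[i],1),np.round(at(s,*ce[i],z)*1e3,1))
cap(s,(40,80,30),(85,255,255),.115)
t=snap('top','t2.png');print('bottle top');cap(t,(100,120,60),(125,255,255),.15)
E
```

```text
9.0 [ 0.42069107 -0.12791348  0.22981588] [ 1.79985712e+02 -4.28463435e-03 -2.67773408e-03] [-0.29787117 -0.00492783 -0.19972161] 0.07988262792690734
pred [276.37869312 208.49122712]
[261, 186, 39, 43, 1336] [279.8 207.4] [ 420.9 -129.9  115. ]
bottle top
[26, 150, 26, 23, 451] [ 38.2 161. ] [620.1 663.6 150. ]
[321, 165, 32, 45, 1100] [336.1 188.9] [568.9  10.4 150. ]
[452, 175, 18, 16, 227] [460.7 182.6] [ 587.1 -261.4  150. ]
```

View pics/w3.png

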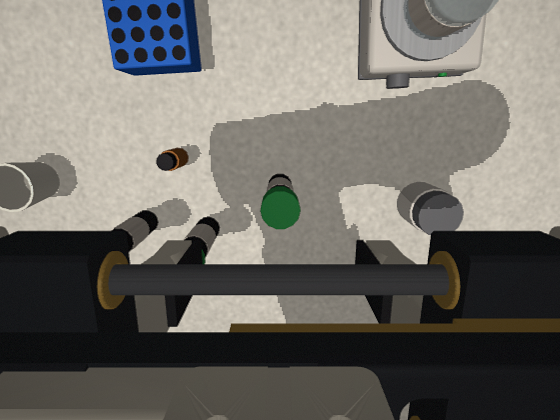

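The image shows the tube's cap at (280,207), i.e. (421,−129.7), alone between the open jaws. The vial is at (166,160) and the jar at (437,213). I'll descend, grip and lift.

Request:
jog_arm:
  motion:
    - {"offset": [0,1.8,6],"roll": 0,"hand": 80}
    - {"offset": [0,1.8,20],"roll": 0,"hand": 80}
    - {"offset": [0,1.8,40],"roll": 0,"hand": 80}
    - {"offset": [0,1.8,62],"roll": 0,"hand": 80}
    - {"offset": [0,1.8,84],"roll": 0,"hand": 80}
    - {"offset": [0,1.8,104],"roll": 0,"hand": 80}
    - {"offset": [0,1.8,120],"roll": 0,"hand": 75}
    - {"offset": [0,1.8,129],"roll": 0,"hand": 65}
    - {"offset": [0,1.8,132],"roll": 0,"hand": 55}
    - {"offset": [0,1.8,132],"roll": 0,"hand": 47}
    - {"offset": [0,1.8,132],"roll": 0,"hand": 42}
    - {"offset": [0,1.8,132],"roll": 0,"hand": 38}
    - {"offset": [0,1.8,132],"roll": 0,"hand": 35}
    - {"offset": [0,1.8,132],"roll": 0,"hand": 32}
    - {"offset": [0,1.8,132],"roll": 0,"hand": 25}
    - {"offset": [0,1.8,132],"roll": 0,"hand": 10}
    - {"offset": [0,1.8,132],"roll": 0,"hand": 10}
    - {"offset": [0,1.8,132],"roll": 0,"hand": 10}

```text
clock: 10.6
tool_pos: [0.4205, -0.1294, 0.0983]
orientation: [180.0, -0.1, 0.0]
force: [-0.0, 0.4, 6.9]
opening: 0.0331
```

Request:
jog_arm:
  motion:
    - {"offset": [0,0,-4],"roll": 0,"hand": 10}
    - {"offset": [0,0,-14],"roll": 0,"hand": 10}
    - {"offset": [0,0,-32],"roll": 0,"hand": 10}
    - {"offset": [0,0,-54],"roll": 0,"hand": 10}
    - {"offset": [0,0,-78],"roll": 0,"hand": 10}
    - {"offset": [0,0,-100],"roll": 0,"hand": 10}
    - {"offset": [2,-6,-120],"roll": 0,"hand": 10}
    - {"offset": [6,-17,-134],"roll": 0,"hand": 10}
    - {"offset": [12,-33,-140],"roll": 0,"hand": 10}
    - {"offset": [21,-56,-140],"roll": 0,"hand": 10}
    - {"offset": [31,-83,-140],"roll": 0,"hand": 10}
    - {"offset": [41,-111,-140],"roll": 0,"hand": 10}
    - {"offset": [51,-139,-140],"roll": 0,"hand": 10}
    - {"offset": [62,-167,-140],"roll": 0,"hand": 10}
    - {"offset": [72,-195,-140],"roll": 0,"hand": 10}
    - {"offset": [82,-223,-140],"roll": 0,"hand": 10}
    - {"offset": [93,-251,-140],"roll": 0,"hand": 10}
    - {"offset": [103,-279,-140],"roll": 0,"hand": 10}
    - {"offset": [113,-306,-140],"roll": 0,"hand": 10}
    - {"offset": [123,-332,-140],"roll": 0,"hand": 10}

```text
clock: 12.27
tool_pos: [0.5427, 0.2041, 0.2374]
orientation: [180.0, 0.0, 0.0]
force: [0.5, 0.2, 0.5]
opening: 0.0331
```

Request:
jog_arm:
  motion:
    - {"offset": [9,-22,0],"roll": 0,"hand": 10}
    - {"offset": [16,-40,0],"roll": 0,"hand": 10}
    - {"offset": [21,-50,0],"roll": 0,"hand": 10}
    - {"offset": [22,-54,0],"roll": 0,"hand": 10}
    - {"offset": [22,-54,0],"roll": 0,"hand": 10}
    - {"offset": [22,-54,0],"roll": 0,"hand": 10}
    - {"offset": [22,-54,0],"roll": 0,"hand": 10}

```text
clock: 12.85
tool_pos: [0.5644, 0.2556, 0.2379]
orientation: [180.0, 0.0, -0.0]
force: [0.1, -0.2, -0.4]
opening: 0.0331
```

```bash
python3 - <<'E'
from h import *
o=ctrl.get_obs();print(o['clock'],o['tool_pos'],o['orientation'],o['force'],o['opening'])
s=snap('wrist','w4.png');cv2.imwrite('pics/w4c.png',cv2.resize(s['img'][40:320,150:410,::-1],None,fx=2.1,fy=2.1))
print('pred',px(s,[.605,.257,.076]),px(s,[.6395,.257,.076]),px(s,[.605,.2915,.076]),px(s,[.605,.2225,.076]))
t=o['tool_pos'];print('tube bottom',px(s,[t[0],t[1],t[2]-.098]))
E
```

```text
12.85 [0.5643731  0.25560996 0.23785548] [ 1.79997662e+02  1.02849207e-02 -2.94952043e-02] [ 0.07187366 -0.21620802 -0.37242902] 0.033135878784490536
pred [276.13078293 153.2858113 ] [276.08338593 115.27378014] [239.55868648 153.27100084] [312.70224903 153.3006215 ]
tube bottom [277.45320493 213.12737659]
```

View pics/w4c.png

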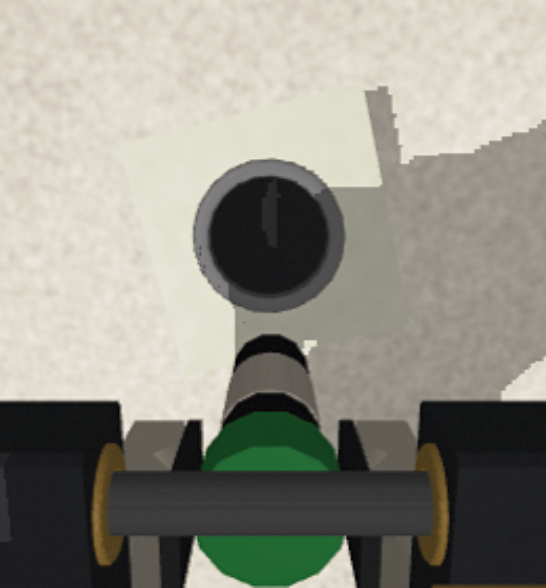

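The crop shows the collar's centre at about full-image (278,152), i.e. (606,255.5), 1 mm from the other cameras. The tube's bottom is in line with it. I'll move 41.5 mm ahead and lower.

Request:
jog_arm:
  motion:
    - {"offset": [6,0,0],"roll": 0,"hand": 10}
    - {"offset": [18,0,0],"roll": 0,"hand": 10}
    - {"offset": [30,0,0],"roll": 0,"hand": 10}
    - {"offset": [39,0,0],"roll": 0,"hand": 10}
    - {"offset": [41.5,0,0],"roll": 0,"hand": 10}
    - {"offset": [41.5,0,4],"roll": 0,"hand": 10}
    - {"offset": [41.5,0,14],"roll": 0,"hand": 10}
    - {"offset": [41.5,0,28],"roll": 0,"hand": 10}
    - {"offset": [41.5,0,44],"roll": 0,"hand": 10}
    - {"offset": [41.5,0,60],"roll": 0,"hand": 10}
    - {"offset": [41.5,0,76],"roll": 0,"hand": 10}
    - {"offset": [41.5,0,92],"roll": 0,"hand": 10}
    - {"offset": [41.5,0,106],"roll": 0,"hand": 10}
    - {"offset": [41.5,0,118],"roll": 0,"hand": 10}
    - {"offset": [41.5,0,126],"roll": 0,"hand": 10}
    - {"offset": [41.5,0,130],"roll": 0,"hand": 10}
    - {"offset": [41.5,0,131],"roll": 0,"hand": 10}
    - {"offset": [41.5,0,131.5],"roll": 0,"hand": 10}
    - {"offset": [41.5,0,132],"roll": 0,"hand": 10}
    - {"offset": [41.5,0,132],"roll": 0,"hand": 10}

```text
clock: 14.57
tool_pos: [0.6066, 0.2569, 0.1064]
orientation: [-180.0, -0.1, 0.0]
force: [0.7, 0.1, -0.6]
opening: 0.033
```

Request:
jog_arm:
  motion:
    - {"offset": [0,0,0.3],"roll": 0,"hand": 10}
    - {"offset": [0,0,0.6],"roll": 0,"hand": 10}
    - {"offset": [0,0,0.9],"roll": 0,"hand": 10}
    - {"offset": [0,0,0.9],"roll": 0,"hand": 10}

```text
clock: 14.9
tool_pos: [0.6063, 0.2567, 0.1049]
orientation: [-180.0, -0.0, 0.0]
force: [0.2, 0.6, 0.0]
opening: 0.0332
```

Request:
jog_arm:
  motion:
    - {"offset": [0,0,0.3],"roll": 0,"hand": 10}
    - {"offset": [0,0,0.6],"roll": 0,"hand": 10}
    - {"offset": [0,0,0.8],"roll": 0,"hand": 10}
    - {"offset": [0,0,0.8],"roll": 0,"hand": 10}

```text
clock: 15.23
tool_pos: [0.6065, 0.2567, 0.1044]
orientation: [-180.0, -0.0, 0.0]
force: [-0.6, -0.2, 1.7]
opening: 0.0334
```

Contact at the expected height. I'll release, rise and go over the jar.

Request:
jog_arm:
  motion:
    - {"offset": [0,0,0],"roll": 0,"hand": 36}
    - {"offset": [0,0,0],"roll": 0,"hand": 40}
    - {"offset": [0,0,0],"roll": 0,"hand": 48}
    - {"offset": [0,0,0],"roll": 0,"hand": 60}
    - {"offset": [0,0,0],"roll": 0,"hand": 72}
    - {"offset": [0,0,-4],"roll": 0,"hand": 80}
    - {"offset": [0,0,-16],"roll": 0,"hand": 80}
    - {"offset": [0,0,-36],"roll": 0,"hand": 80}
    - {"offset": [0,0,-60],"roll": 0,"hand": 80}
    - {"offset": [-4,9,-80],"roll": 0,"hand": 80}
    - {"offset": [-11,28,-90],"roll": 0,"hand": 80}
    - {"offset": [-21,54,-96],"roll": 0,"hand": 80}
    - {"offset": [-32,84,-100],"roll": 0,"hand": 80}
    - {"offset": [-44,115,-100],"roll": 0,"hand": 80}
    - {"offset": [-55,146,-100],"roll": 0,"hand": 80}
    - {"offset": [-67,177,-100],"roll": 0,"hand": 80}
    - {"offset": [-79,208,-100],"roll": 0,"hand": 80}
    - {"offset": [-91,239,-100],"roll": 0,"hand": 80}
    - {"offset": [-103,270,-100],"roll": 0,"hand": 80}
    - {"offset": [-114,301,-100],"roll": 0,"hand": 80}

```text
clock: 16.9
tool_pos: [0.4916, -0.0457, 0.2054]
orientation: [-180.0, -0.1, 0.0]
force: [1.2, -0.1, 0.5]
opening: 0.08
```

Request:
jog_arm:
  motion:
    - {"offset": [-12,31,0],"roll": 0,"hand": 80}
    - {"offset": [-24,62,0],"roll": 0,"hand": 80}
    - {"offset": [-35,93,0],"roll": 0,"hand": 80}
    - {"offset": [-47,124,0],"roll": 0,"hand": 80}
    - {"offset": [-59,155,0],"roll": 0,"hand": 80}
    - {"offset": [-71,186,0],"roll": 0,"hand": 80}
    - {"offset": [-81,212,0],"roll": 0,"hand": 80}
    - {"offset": [-89,232,0],"roll": 0,"hand": 80}
    - {"offset": [-93,244,0],"roll": 0,"hand": 80}
    - {"offset": [-94,247,0],"roll": 0,"hand": 80}
    - {"offset": [-94,247,0],"roll": 0,"hand": 80}
    - {"offset": [-94,247,0],"roll": 0,"hand": 80}
    - {"offset": [-94,247,0],"roll": 0,"hand": 80}

```text
clock: 17.98
tool_pos: [0.3987, -0.2908, 0.2044]
orientation: [180.0, -0.0, 0.0]
force: [-0.3, -0.2, -0.7]
opening: 0.0801
```

```bash
python3 - <<'E'
from h import *
o=ctrl.get_obs();print(o['clock'],o['tool_pos'],o['orientation'],o['force'],o['opening'])
s=snap('wrist','w5.png')
print('pred jar',px(s,[.398,-.29,.06]))
t=snap('top','t5.png')['img'][130:300,190:490,::-1]
w=s['img'][0:330,:,::-1]
t=cv2.resize(t,(560,317),interpolation=cv2.INTER_CUBIC)
a=np.vstack([w,t])
cv2.imwrite('pics/m5.png',a[:600] if a.shape[0]>600 else a)
E
```

```text
17.9833 [ 0.39871717 -0.29084009  0.20439122] [ 1.79993645e+02 -3.46606927e-02  4.60066178e-02] [-0.33434092 -0.17536677 -0.72635632] 0.08008278545826723
pred jar [276.65011462 200.35200278]
```

View pics/m5.png

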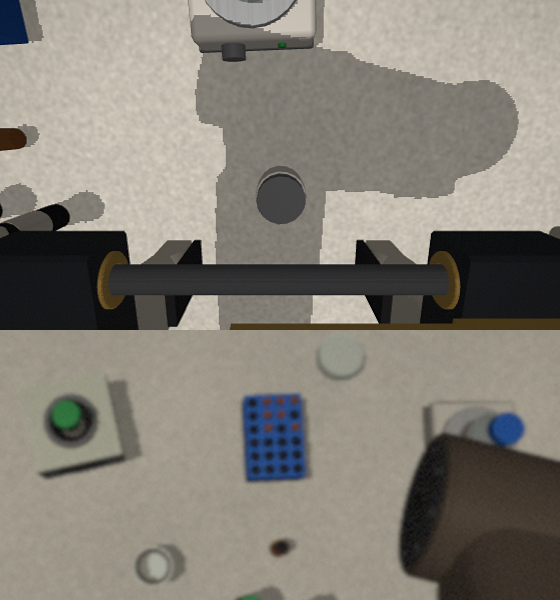

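The image shows the jar's lid at (281,199), i.e. (399,−293.5). The tube stands centred in the port, seen in the lower half at (67,415). I'll grip the jar by its body, at mid-height.

Request:
jog_arm:
  motion:
    - {"offset": [0,2.7,6],"roll": 0,"hand": 80}
    - {"offset": [0,2.7,22],"roll": 0,"hand": 80}
    - {"offset": [0,2.7,46],"roll": 0,"hand": 80}
    - {"offset": [0,2.7,72],"roll": 0,"hand": 80}
    - {"offset": [0,2.7,98],"roll": 0,"hand": 80}
    - {"offset": [0,2.7,122],"roll": 0,"hand": 80}
    - {"offset": [0,2.7,144],"roll": 0,"hand": 80}
    - {"offset": [0,2.7,162],"roll": 0,"hand": 80}
    - {"offset": [0,2.7,173],"roll": 0,"hand": 76}
    - {"offset": [0,2.7,177],"roll": 0,"hand": 68}
    - {"offset": [0,2.7,177],"roll": 0,"hand": 60}
    - {"offset": [0,2.7,177],"roll": 0,"hand": 55}
    - {"offset": [0,2.7,177],"roll": 0,"hand": 52}
    - {"offset": [0,2.7,177],"roll": 0,"hand": 50}
    - {"offset": [0,2.7,177],"roll": 0,"hand": 48}
    - {"offset": [0,2.7,177],"roll": 0,"hand": 40}
    - {"offset": [0,2.7,177],"roll": 0,"hand": 20}
    - {"offset": [0,2.7,177],"roll": 0,"hand": 20}
    - {"offset": [0,2.7,177],"roll": 0,"hand": 20}

```text
clock: 19.67
tool_pos: [0.399, -0.2942, 0.0278]
orientation: [180.0, -0.1, 0.0]
force: [0.0, 2.1, 7.5]
opening: 0.0496
```

Gripped at 49.6 mm. For placing next to the rack I'll turn the jaws along x so that the opening fingers miss it.

Request:
jog_arm:
  motion:
    - {"offset": [0,0,-4],"roll": 0,"hand": 20}
    - {"offset": [0,0,-14],"roll": 0,"hand": 20}
    - {"offset": [0,0,-32],"roll": 0,"hand": 20}
    - {"offset": [0,0,-56],"roll": 0,"hand": 20}
    - {"offset": [0,0,-80],"roll": 0,"hand": 20}
    - {"offset": [2,-4,-104],"roll": 0.05,"hand": 20}
    - {"offset": [6,-14,-122],"roll": 0.15,"hand": 20}
    - {"offset": [12,-29,-134],"roll": 0.25,"hand": 20}
    - {"offset": [21,-49,-140],"roll": 0.35,"hand": 20}
    - {"offset": [31,-74,-140],"roll": 0.45,"hand": 20}
    - {"offset": [42,-99,-140],"roll": 0.55,"hand": 20}
    - {"offset": [53,-124,-140],"roll": 0.65,"hand": 20}
    - {"offset": [63,-149,-140],"roll": 0.75,"hand": 20}
    - {"offset": [74,-174,-140],"roll": 0.85,"hand": 20}
    - {"offset": [84,-199,-140],"roll": 0.95,"hand": 20}
    - {"offset": [95,-224,-140],"roll": 1.05,"hand": 20}
    - {"offset": [105,-249,-140],"roll": 1.15,"hand": 20}
    - {"offset": [116,-274,-140],"roll": 1.25,"hand": 20}
    - {"offset": [126,-299,-140],"roll": 1.35,"hand": 20}
    - {"offset": [135,-319,-140],"roll": 1.4,"hand": 20}

```text
clock: 21.33
tool_pos: [0.5335, 0.0266, 0.1672]
orientation: [-180.0, 0.0, -80.5]
force: [0.3, 0.1, -1.2]
opening: 0.0495
```

```bash
python3 - <<'E'
from h import *
o=ctrl.get_obs();print(o['clock'],o['tool_pos'],o['orientation'],o['force'],o['opening'],o['joint_pos'])
M=R.from_euler('xyz',o['orientation'],degrees=True).as_matrix()
print(M.T@(np.array([.589,.105,o['tool_pos'][2]])-o['tool_pos'])*1e3, np.radians(90+o['orientation'][2]))
E
```

```text
21.3333 [0.53351335 0.0265665  0.16717006] [-1.79994572e+02  8.02891628e-03 -8.04999854e+01] [ 0.29157458  0.13410647 -1.23246897] 0.04950364390842497 [ 2.38883812e+01  1.07118126e+01 -2.27594770e+01 -7.70698022e-03
 -5.65214581e+01 -1.43841160e+01]
[-6.81998758e+01 -6.76709657e+01  1.59674609e-02] 0.1658065329302913
```

Request:
jog_arm:
  motion:
    - {"offset": [-17,-17,0],"roll": 0.05,"hand": 20}
    - {"offset": [-35,-35,0],"roll": 0.1,"hand": 20}
    - {"offset": [-52,-52,0],"roll": 0.15,"hand": 20}
    - {"offset": [-64,-64,0],"roll": 0.17,"hand": 20}
    - {"offset": [-68,-68,0],"roll": 0.17,"hand": 20}
    - {"offset": [-68,-68,0],"roll": 0.17,"hand": 20}
    - {"offset": [-68,-68,0],"roll": 0.17,"hand": 20}
    - {"offset": [-68,-68,0],"roll": 0.17,"hand": 20}

```text
clock: 22.0
tool_pos: [0.588, 0.1027, 0.1669]
orientation: [180.0, -0.0, -89.9]
force: [-0.2, -0.3, -0.6]
opening: 0.0492
```

```bash
python3 - <<'E'
from h import *
o=ctrl.get_obs();print(o['clock'],o['tool_pos'],o['orientation'],o['force'],o['opening'])
s=snap('wrist','w6.png')
for y in(.0375,-.0375):
  for x in(.055,-.055):
    a=np.radians(3.1);p=[.595+x*np.cos(a)-y*np.sin(a),-.003+x*np.sin(a)+y*np.cos(a),.045];print(p,px(s,p))
t=o['tool_pos'];print('jar bottom ctr',px(s,[t[0],t[1],t[2]-.0275]))
E
```

```text
22.0 [0.5879815  0.10272978 0.16693369] [ 1.79963133e+02 -1.03989297e-02 -8.99469425e+01] [-0.17873391 -0.29905972 -0.55013735] 0.049197897578035193
[np.float64(0.6478915613810126), np.float64(0.037419459851395574), 0.045] [204.89610526 126.44217111]
[np.float64(0.5380525276451293), np.float64(0.03147079042307029), 0.045] [341.72665589 119.04249895]
[np.float64(0.6519474723548706), np.float64(-0.0374707904230703), 0.045] [193.87650311  22.9798843 ]
[np.float64(0.5421084386189874), np.float64(-0.04341945985139558), 0.045] [341.46604183  14.41337987]
jar bottom ctr [279.73720523 245.81029475]
```

View pics/w6.png

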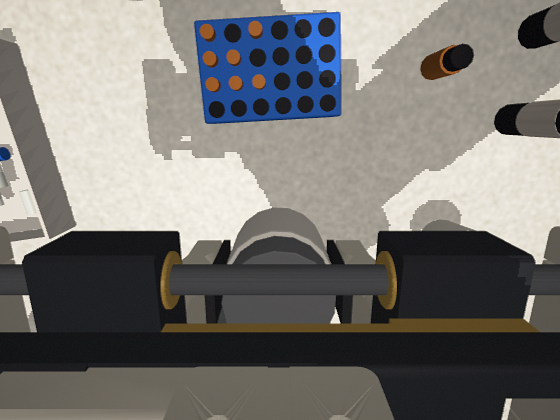

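```bash
python3 - <<'E'
from h import *
s=load('w6.png');g=s['img'].astype(int)
b=(g[:,:,2]-g[:,:,0])
for u in(225,275,325):print(u,b[8:24,u].tolist(),b[108:132,u].tolist())
for v in(45,100):print(v,b[v,188:212].tolist(),b[v,332:350].tolist())
for u,v in((206,123.5),(341,116),(340,13.5),(194.5,22)):print(at(s,u,v,.045)*1e3)
E
```

```text
225 [-14, -14, -14, -15, -15, -13, -15, -16, -15, -17, -6, 94, 113, 113, 113, 111] [123, 101, 96, 122, 123, 119, 119, 117, 116, 117, 117, 116, 114, 106, 85, -4, -16, -16, -16, -17, -16, -18, -16, -16]
275 [-15, -15, -15, -14, -16, -16, -20, 16, 103, 114, 114, 113, 118, 61, 0, -4] [72, 109, 108, 117, 116, 116, 115, 115, 116, 114, 107, 94, 3, -19, -17, -17, -16, -17, -16, -17, -16, -16, -17, -17]
325 [-17, -16, -17, -21, 31, 144, 170, 170, 174, 129, 17, -5, 0, 0, -2, -1] [1, 0, -6, 78, 116, 117, 117, 105, 96, 21, -17, -16, -16, -15, -15, -15, -16, -16, -16, -17, -15, -14, -17, -15]
45 [-15, -15, -15, -15, -15, -14, -17, -16, 13, 109, 113, 114, 114, 113, 113, 113, 113, 113, 114, 112, 114, 112, 113, 113] [152, 176, 170, 169, 169, 169, 171, 174, 95, -20, -18, -16, -18, -18, -19, -17, -18, -17]
100 [-16, -16, -16, -16, -16, -16, -16, -16, -16, -16, -15, -15, -15, -16, 15, 113, 116, 115, 115, 117, 115, 117, 114, 117] [0, 0, -5, 55, 123, 117, 116, 118, 85, 9, -20, -15, -16, -15, -16, -16, -16, -16]
[646.87794403  35.125355    45.        ]
[538.75396962  29.12730271  45.        ]
[543.22669971 -44.0226155   45.        ]
[651.44051986 -38.12905008  45.        ]
```

```bash
python3 - <<'E'
from h import *
s=load('w6.png');g=cv2.cvtColor(s['img'],cv2.COLOR_RGB2GRAY).astype(int)
print(g[200:262,279].tolist())
for v in(232,236,240,250):print(v,at(s,279,v,.1993),at(s,279,v,.1812))
E
```

```text
[164, 164, 166, 163, 166, 165, 167, 153, 109, 108, 108, 109, 109, 110, 109, 109, 109, 110, 110, 111, 110, 110, 110, 110, 110, 112, 111, 110, 109, 110, 116, 123, 170, 168, 166, 168, 89, 54, 55, 56, 56, 55, 58, 56, 56, 57, 56, 58, 57, 56, 57, 71, 85, 83, 82, 82, 82, 82, 83, 81, 82, 82]
232 [0.58867166 0.07368999 0.1993    ] [0.58859735 0.07993673 0.1812    ]
236 [0.5886678  0.07527444 0.1993    ] [0.58859289 0.08176992 0.1812    ]
240 [0.58866392 0.07686943 0.1993    ] [0.5885884  0.08361532 0.1812    ]
250 [0.58865411 0.08090373 0.1993    ] [0.58857704 0.08828297 0.1812    ]
```

The jar sits about 1.8 mm off the TCP in y and the rack's left-face middle is at (593,32.5), so the jar's target is (590,87.5). I'll lower it there.

Request:
jog_arm:
  motion:
    - {"offset": [8,-1,2],"roll": 0,"hand": 20}
    - {"offset": [15,-2,8],"roll": 0,"hand": 20}
    - {"offset": [17,-2,20],"roll": 0,"hand": 20}
    - {"offset": [17,-2,36],"roll": 0,"hand": 20}
    - {"offset": [17,-2,54],"roll": 0,"hand": 20}
    - {"offset": [17,-2,72],"roll": 0,"hand": 20}
    - {"offset": [17,-2,90],"roll": 0,"hand": 20}
    - {"offset": [17,-2,106],"roll": 0,"hand": 20}
    - {"offset": [17,-2,120],"roll": 0,"hand": 20}
    - {"offset": [17,-2,130],"roll": 0,"hand": 20}
    - {"offset": [17,-2,135],"roll": 0,"hand": 20}
    - {"offset": [17,-2,137],"roll": 0,"hand": 20}
    - {"offset": [17,-2,137.5],"roll": 0,"hand": 20}
    - {"offset": [17,-2,138],"roll": 0,"hand": 20}
    - {"offset": [17,-2,138],"roll": 0,"hand": 20}

```text
clock: 23.3
tool_pos: [0.5912, 0.0867, 0.0297]
orientation: [-179.9, 0.0, -89.9]
force: [-0.2, 0.4, -0.1]
opening: 0.0495
```

Request:
jog_arm:
  motion:
    - {"offset": [0,0,0.3],"roll": 0,"hand": 20}
    - {"offset": [0,0,0.6],"roll": 0,"hand": 20}
    - {"offset": [0,0,0.9],"roll": 0,"hand": 20}
    - {"offset": [0,0,0.9],"roll": 0,"hand": 20}

```text
clock: 23.63
tool_pos: [0.5908, 0.0866, 0.0282]
orientation: [-180.0, 0.0, -89.9]
force: [-0.2, 0.6, -0.4]
opening: 0.0497
```

Request:
jog_arm:
  motion:
    - {"offset": [0.5,0,0.3],"roll": 0,"hand": 20}
    - {"offset": [0.5,0,0.6],"roll": 0,"hand": 20}
    - {"offset": [0.5,0,0.6],"roll": 0,"hand": 20}

```text
clock: 23.88
tool_pos: [0.5909, 0.0861, 0.0278]
orientation: [-180.0, 0.0, -89.9]
force: [-1.7, 0.3, 4.0]
opening: 0.0495
```

Contact at 4 N. I'll release, rise, and turn back to yaw 0 over the vial.

Request:
jog_arm:
  motion:
    - {"offset": [0,0,0],"roll": 0,"hand": 53}
    - {"offset": [0,0,0],"roll": 0,"hand": 57}
    - {"offset": [0,0,0],"roll": 0,"hand": 64}
    - {"offset": [0,0,0],"roll": 0,"hand": 72}
    - {"offset": [0,0,0],"roll": 0,"hand": 80}
    - {"offset": [0,0,-6],"roll": 0,"hand": 80}
    - {"offset": [0,0,-22],"roll": 0,"hand": 80}
    - {"offset": [0,0,-46],"roll": 0,"hand": 80}
    - {"offset": [0,0,-72],"roll": 0,"hand": 80}
    - {"offset": [2,3,-98],"roll": -0.08,"hand": 80}
    - {"offset": [8,11,-120],"roll": -0.18,"hand": 76}
    - {"offset": [16,23,-138],"roll": -0.29,"hand": 72}
    - {"offset": [26,37,-150],"roll": -0.41,"hand": 68}
    - {"offset": [36,51,-157],"roll": -0.53,"hand": 64}
    - {"offset": [46,65,-160],"roll": -0.65,"hand": 60}
    - {"offset": [56,79,-160],"roll": -0.77,"hand": 60}
    - {"offset": [66,93,-160],"roll": -0.89,"hand": 60}
    - {"offset": [76,107,-160],"roll": -1.01,"hand": 60}
    - {"offset": [86,121,-160],"roll": -1.13,"hand": 60}
    - {"offset": [94,133,-160],"roll": -1.25,"hand": 60}

```text
clock: 25.55
tool_pos: [0.4568, -0.0088, 0.188]
orientation: [-180.0, -0.0, -18.0]
force: [0.2, -0.6, 0.5]
opening: 0.06
```

```bash
python3 - <<'E'
from h import *
o=ctrl.get_obs();print(o['clock'],o['tool_pos'],o['orientation'],o['force'],o['opening'])
M=R.from_euler('xyz',o['orientation'],degrees=True).as_matrix()
print(M.T@(np.array([.452,-.012,o['tool_pos'][2]])-o['tool_pos'])*1e3, np.radians(o['orientation'][2]))
E
```

```text
25.55 [ 0.45682259 -0.00877389  0.18795561] [-1.79980395e+02 -2.06159767e-02 -1.79902226e+01] [ 0.22291048 -0.57241182  0.47436305] 0.05995969139380773
[-3.59041073e+00  4.55786377e+00 -2.85149756e-03] -0.31398861718277793
```

Request:
jog_arm:
  motion:
    - {"offset": [-2,2,0],"roll": -0.1,"hand": 60}
    - {"offset": [-3.5,4.5,0],"roll": -0.2,"hand": 60}
    - {"offset": [-3.5,4.5,0],"roll": -0.32,"hand": 60}
    - {"offset": [-3.5,4.5,0],"roll": -0.32,"hand": 60}
    - {"offset": [-3.5,4.5,0],"roll": -0.32,"hand": 60}
    - {"offset": [-3.5,4.5,0],"roll": -0.32,"hand": 60}
    - {"offset": [-3.5,4.5,0],"roll": -0.32,"hand": 60}

```text
clock: 26.13
tool_pos: [0.4532, -0.0112, 0.1875]
orientation: [-180.0, -0.0, -0.1]
force: [0.2, 0.2, 0.3]
opening: 0.0599
```

```bash
python3 - <<'E'
from h import *
o=ctrl.get_obs();print(o['clock'],o['tool_pos'],o['orientation'],o['force'],o['opening'])
s=snap('wrist','w7.png')
for p in([.452,-.012,.05],[.46,-.012,.05],[.452,-.002,.05],[.593,.0875,.06],[.6,.0875,.06],[.593,.0975,.06]):print(p,px(s,p))
E
```

```text
26.1333 [ 0.45318433 -0.01121446  0.18753225] [-1.79999991e+02 -2.96822637e-03 -1.42374478e-01] [0.22088145 0.19308445 0.30078731] 0.05990647787513014
[0.452, -0.012, 0.05] [278.43726249 202.54161105]
[0.46, -0.012, 0.05] [278.42462322 193.88777295]
[0.452, -0.002, 0.05] [267.37347871 202.55831529]
[0.593, 0.0875, 0.06] [147.88024545  26.60140647]
[0.6, 0.0875, 0.06] [146.92147375  16.36216274]
[0.593, 0.0975, 0.06] [134.78726438  26.62447215]
```

View pics/w7.png

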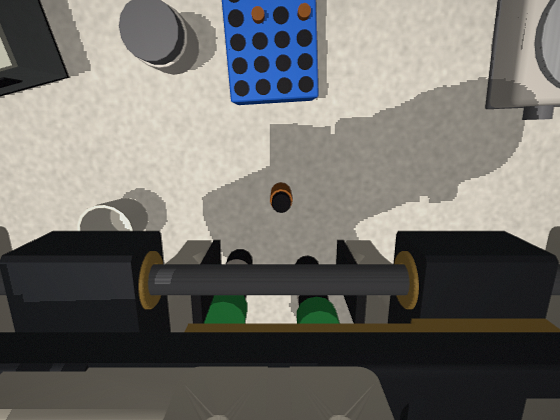

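The vial's cap is at (281,202), i.e. (452.5,−14), with the loose tubes at (230,305) and (318,305) well clear of the body. The jar stands at (152,32) left of the rack. I'll descend onto the vial.

Request:
jog_arm:
  motion:
    - {"offset": [0,3,6],"roll": 0,"hand": 60}
    - {"offset": [0,3,22],"roll": 0,"hand": 60}
    - {"offset": [0,3,46],"roll": 0,"hand": 60}
    - {"offset": [0,3,70],"roll": 0,"hand": 60}
    - {"offset": [0,3,94],"roll": 0,"hand": 60}
    - {"offset": [0,3,116],"roll": 0,"hand": 60}
    - {"offset": [0,3,136],"roll": 0,"hand": 60}
    - {"offset": [0,3,152],"roll": 0,"hand": 60}
    - {"offset": [0,3,163],"roll": 0,"hand": 54}
    - {"offset": [0,3,167.5],"roll": 0,"hand": 46}
    - {"offset": [0,3,167.5],"roll": 0,"hand": 38}
    - {"offset": [0,3,167.5],"roll": 0,"hand": 31}
    - {"offset": [0,3,167.5],"roll": 0,"hand": 27}
    - {"offset": [0,3,167.5],"roll": 0,"hand": 24}
    - {"offset": [0,3,167.5],"roll": 0,"hand": 21}
    - {"offset": [0,3,167.5],"roll": 0,"hand": 12}
    - {"offset": [0,3,167.5],"roll": 0,"hand": 5}
    - {"offset": [0,3,167.5],"roll": 0,"hand": 5}

```text
clock: 27.68
tool_pos: [0.4536, -0.0141, 0.0206]
orientation: [-180.0, -0.1, 0.0]
force: [-0.5, 0.1, 6.4]
opening: 0.0215
```

Request:
jog_arm:
  motion:
    - {"offset": [0,0,-4],"roll": 0,"hand": 5}
    - {"offset": [0,0,-16],"roll": 0,"hand": 5}
    - {"offset": [0,0,-36],"roll": 0,"hand": 5}
    - {"offset": [0,0,-60],"roll": 0,"hand": 5}
    - {"offset": [4,-6,-80],"roll": 0,"hand": 5}
    - {"offset": [12,-20,-94],"roll": 0,"hand": 5}
    - {"offset": [24,-40,-100],"roll": 0,"hand": 5}
    - {"offset": [36,-60,-100],"roll": 0,"hand": 5}
    - {"offset": [48,-80,-100],"roll": 0,"hand": 5}
    - {"offset": [54,-94,-100],"roll": 0,"hand": 5}
    - {"offset": [56,-99,-100],"roll": 0,"hand": 5}
    - {"offset": [56,-100,-100],"roll": 0,"hand": 5}
    - {"offset": [56,-100,-100],"roll": 0,"hand": 5}
    - {"offset": [56,-100,-100],"roll": 0,"hand": 5}

```text
clock: 28.85
tool_pos: [0.5083, 0.085, 0.1197]
orientation: [180.0, 0.1, -0.0]
force: [-0.5, 0.1, 0.6]
opening: 0.0213
```

```bash
python3 - <<'E'
from h import *
o=ctrl.get_obs();print(o['clock'],o['tool_pos'],o['orientation'],o['force'],o['opening'])
s=snap('wrist','w8.png')
for p in([.5905,.087,.06],[.5905,.087,0],o['tool_pos']+[0,0,.03]):print(p,px(s,p))
a=np.radians(3.1)
for y in(.0375,):
  for x in(.055,0,-.055):
    p=[.595+x*np.cos(a)-y*np.sin(a),-.0045+x*np.sin(a)+y*np.cos(a),.045];print(p,px(s,p))
E
```

```text
28.85 [0.50828669 0.0849902  0.11972698] [ 1.79979004e+02  5.35845464e-02 -7.44481807e-03] [-0.54379901  0.12795653  0.56157989] 0.021307407693406596
[0.5905, 0.087, 0.06] [273.97933359  99.766111  ]
[0.5905, 0.087, 0] [274.92546231 104.72218338]
[0.50828669 0.0849902  0.14972698] [276.72499481 299.14906426]
[np.float64(0.6478915613810126), np.float64(0.03591945985139558), 0.045] [358.31718213   1.8689321 ]
[np.float64(0.592972044513071), np.float64(0.03294512513723294), 0.045] [357.49806155  97.33105554]
[np.float64(0.5380525276451293), np.float64(0.029970790423070295), 0.045] [356.78123735 180.87133219]
```

View pics/w8.png

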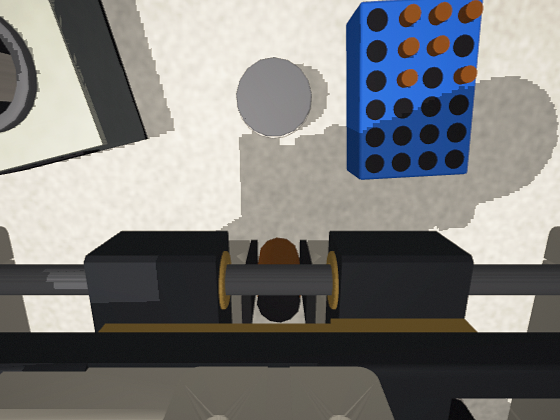

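```bash
python3 - <<'E'
from h import *
s=load('w8.png')
f=lambda u,v,z:print(u,v,z,np.round(at(s,u,v,z)*1e3,1))
f(274,96,.06);f(236,96,.06);f(312,96,.06)
f(361,180,.045);f(467,174,.045);f(363.5,97,.045);f(366,2,.045);f(347,171,0);f(347,97,0)
f(278,290,.15)
im=s['img'][:,:,::-1]
cv2.imwrite('pics/w8c.png',cv2.resize(im[40:200,220:480],None,fx=3,fy=3))
E
```

```text
274 96 0.06 [592.7  87.   60. ]
236 96 0.06 [592.6 110.   60. ]
312 96 0.06 [592.7  64.   60. ]
361 180 0.045 [538.7  27.1  45. ]
467 174 0.045 [542.9 -45.7  45. ]
363.5 97 0.045 [593.2  29.1  45. ]
366 2 0.045 [647.8  31.3  45. ]
347 171 0 [538.3  27.5   0. ]
347 97 0 [596.3  30.7   0. ]
278 290 0.15 [512.5  84.5 150. ]
```

View pics/w8c.png

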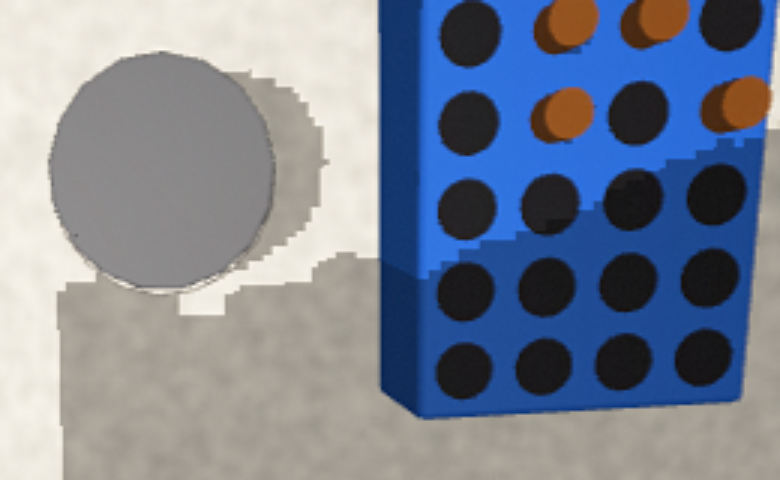

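The jar is at (592.7,87) with its gap to the rack 31–32 mm, level with the rack's middle within 3 mm. The vial should go to about (531.8,83.7), so 24.5 mm ahead and then down.

Request:
jog_arm:
  motion:
    - {"offset": [6,0,0],"roll": 0,"hand": 5}
    - {"offset": [15,0,3],"roll": 0,"hand": 5}
    - {"offset": [22,0,12],"roll": 0,"hand": 5}
    - {"offset": [24.5,0,26],"roll": 0,"hand": 5}
    - {"offset": [24.5,0,42],"roll": 0,"hand": 5}
    - {"offset": [24.5,0,58],"roll": 0,"hand": 5}
    - {"offset": [24.5,0,72],"roll": 0,"hand": 5}
    - {"offset": [24.5,0,84],"roll": 0,"hand": 5}
    - {"offset": [24.5,0,92],"roll": 0,"hand": 5}
    - {"offset": [24.5,0,96],"roll": 0,"hand": 5}
    - {"offset": [24.5,0,97],"roll": 0,"hand": 5}
    - {"offset": [24.5,0,98],"roll": 0,"hand": 5}
    - {"offset": [24.5,0,98.5],"roll": 0,"hand": 5}
    - {"offset": [24.5,0,98.5],"roll": 0,"hand": 5}
    - {"offset": [24.5,0,98.5],"roll": 0,"hand": 5}

```text
clock: 30.15
tool_pos: [0.534, 0.0859, 0.0221]
orientation: [-180.0, -0.1, 0.0]
force: [-1.0, -0.0, -0.1]
opening: 0.0215
```

Request:
jog_arm:
  motion:
    - {"offset": [0,0,0.3],"roll": 0,"hand": 5}
    - {"offset": [0,0,0.6],"roll": 0,"hand": 5}
    - {"offset": [0,0,0.6],"roll": 0,"hand": 5}

```text
clock: 30.4
tool_pos: [0.5337, 0.0858, 0.0211]
orientation: [-180.0, -0.0, 0.0]
force: [-0.8, 0.7, -0.1]
opening: 0.0212
```

Request:
jog_arm:
  motion:
    - {"offset": [-1,1,0],"roll": 0,"hand": 5}
    - {"offset": [-1,1,0.3],"roll": 0,"hand": 5}
    - {"offset": [-1,1,0.6],"roll": 0,"hand": 5}
    - {"offset": [-1,1,0.8],"roll": 0,"hand": 5}
    - {"offset": [-1,1,0.8],"roll": 0,"hand": 5}

```text
clock: 30.82
tool_pos: [0.5325, 0.0846, 0.0206]
orientation: [180.0, 0.0, 0.0]
force: [-3.6, -1.0, 7.0]
opening: 0.0214
```

Contact. I'll ease up 0.3 mm, release, rise and retreat for checks.

Request:
jog_arm:
  motion:
    - {"offset": [0,0,-0.3],"roll": 0,"hand": 5}
    - {"offset": [0,0,-0.3],"roll": 0,"hand": 24}
    - {"offset": [0,0,-0.3],"roll": 0,"hand": 28}
    - {"offset": [0,0,-0.3],"roll": 0,"hand": 34}
    - {"offset": [0,0,-0.3],"roll": 0,"hand": 42}
    - {"offset": [0,0,-0.3],"roll": 0,"hand": 46}
    - {"offset": [0,0,-4],"roll": 0,"hand": 46}
    - {"offset": [0,0,-16],"roll": 0,"hand": 46}
    - {"offset": [0,0,-36],"roll": 0,"hand": 46}
    - {"offset": [0,0,-60],"roll": 0,"hand": 46}
    - {"offset": [0,0,-86],"roll": 0,"hand": 46}
    - {"offset": [0,0,-112],"roll": 0,"hand": 46}
    - {"offset": [-4,0,-138],"roll": 0,"hand": 46}
    - {"offset": [-14,0,-160],"roll": 0,"hand": 46}
    - {"offset": [-30,0,-178],"roll": 0,"hand": 46}
    - {"offset": [-44,0,-190],"roll": 0,"hand": 46}
    - {"offset": [-52,0,-198],"roll": 0,"hand": 46}
    - {"offset": [-54,0,-200],"roll": 0,"hand": 46}
    - {"offset": [-54,0,-200],"roll": 0,"hand": 46}
    - {"offset": [-54,0,-200],"roll": 0,"hand": 46}

```text
clock: 32.48
tool_pos: [0.4787, 0.0848, 0.2195]
orientation: [180.0, 0.0, 0.0]
force: [0.4, 0.4, -0.1]
opening: 0.0457
```

```bash
python3 - <<'E'
from h import *
o=ctrl.get_obs();print(o['clock'],o['tool_pos'],o['orientation'],o['force'],o['opening'])
w=snap('wrist','w9.png')['img'][0:240,:,::-1]; c=snap('scene','c9.png')['img'][145:310,50:385,::-1]
a=np.vstack([cv2.resize(w,(700,300)),cv2.resize(c,(700,298))])
cv2.imwrite('pics/m9.png',a)
E
```

```text
32.4833 [0.47869951 0.08477866 0.21954621] [1.79989685e+02 2.43144954e-02 2.45057491e-02] [ 0.36087795  0.37722442 -0.12371895] 0.04571134957505189
```

View pics/m9.png

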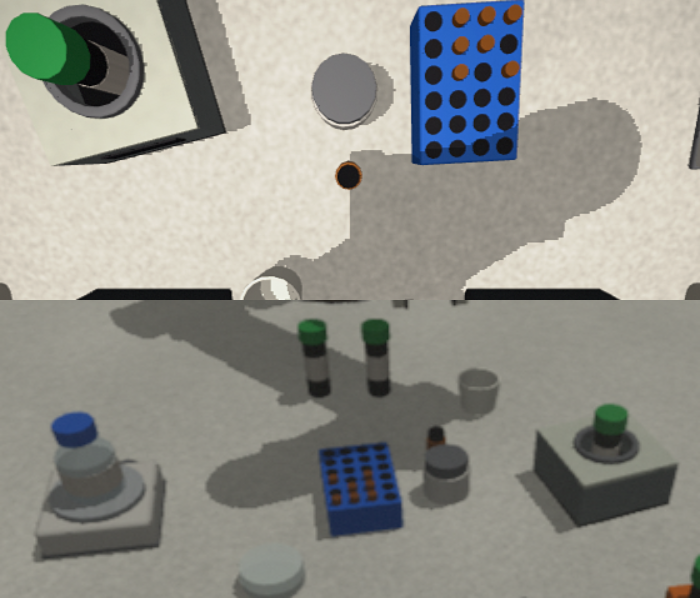

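The image shows the vial at (348,176) in front of the jar at (344,89), the tube upright in the port at (45,48), and the bottle on the plate. In the scene view the bottle looks slightly left of the plate's centre, so I'll look at it close.

Request:
jog_arm:
  motion:
    - {"offset": [0,8,0],"roll": 0,"hand": 46}
    - {"offset": [0,24,0],"roll": 0,"hand": 46}
    - {"offset": [0,48,0],"roll": 0,"hand": 46}
    - {"offset": [0,78,0],"roll": 0,"hand": 46}
    - {"offset": [0,108,0],"roll": 0,"hand": 46}
    - {"offset": [0,138,0],"roll": 0,"hand": 46}
    - {"offset": [0,168,0],"roll": 0,"hand": 46}
    - {"offset": [0,198,0],"roll": 0,"hand": 46}
    - {"offset": [0,228,0],"roll": 0,"hand": 46}
    - {"offset": [0,258,0],"roll": 0,"hand": 46}
    - {"offset": [0,288,0],"roll": 0,"hand": 46}
    - {"offset": [0,316,0],"roll": 0,"hand": 46}
    - {"offset": [0,336,0],"roll": 0,"hand": 46}
    - {"offset": [0,347,0],"roll": 0,"hand": 46}
    - {"offset": [0,350,0],"roll": 0,"hand": 46}
    - {"offset": [0,350,0],"roll": 0,"hand": 46}
    - {"offset": [0,350,0],"roll": 0,"hand": 46}

```text
clock: 34.0
tool_pos: [0.4785, -0.265, 0.2196]
orientation: [-180.0, 0.0, -0.0]
force: [-0.4, -0.2, 0.2]
opening: 0.0456
```

```bash
python3 - <<'E'
from h import *
s=load('w9.png')
for n,u,v,z in(('jar',275.2,71.2,.06),('vial',278.4,140.8,.05),('rk',335,130.5,.045),('rk',414,127,.045),('rkL at jar',336,71,.045),('port',87/1.25,61/1.25,.076),('tubecap',50/1.25,47/1.25,.121),('tubecap mid',40/1.25,45/1.25,.121)):print(n,np.round(at(s,u,v,z)*1e3,1))
s=snap('wrist','w10.png')
cv2.imwrite('pics/w10c.png',cv2.resize(s['img'][0:200,180:400,::-1],None,fx=3,fy=3))
print(ctrl.get_obs()['tool_pos'])
E
```

```text
jar [591.1  87.   60. ]
vial [530.4  84.1  50. ]
rk [540.   29.5  45. ]
rk [543.3 -46.4  45. ]
rkL at jar [593.4  31.   45. ]
port [605.7 255.5  76. ]
tubecap [603.8 248.3 121. ]
tubecap mid [604.8 253.6 121. ]
[ 0.47860695 -0.26468519  0.21984406]
```

View pics/w10c.png

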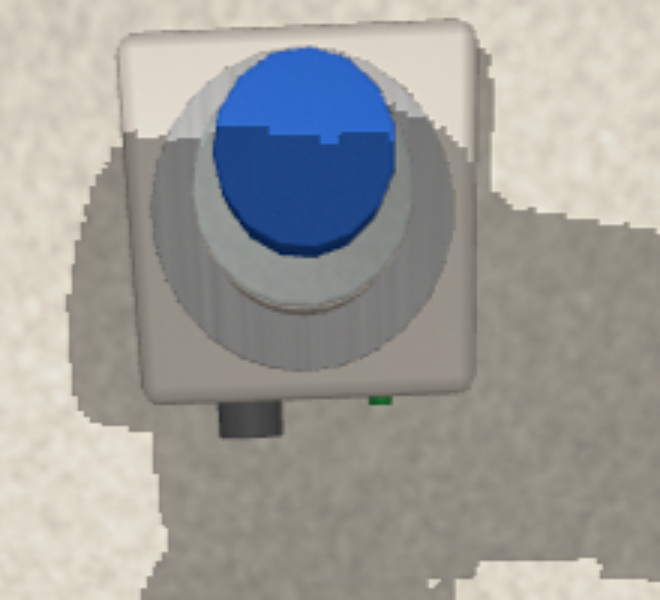

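```bash
python3 - <<'E'
from h import *
s=load('w10.png')
for n,u,v,z in(('plate front',303,370,.05),('plate L',151,210,.05),('plate R',455,210,.05),('base front',303,313,.05),('base front',303,313,.055),('cap',305,151,.15)):print(n,np.round(at(s,180+u/3,v/3,z)*1e3,1))
E
```

```text
plate front [ 546.3 -268.1   50. ]
plate L [ 593.2 -222.    50. ]
plate R [ 593.2 -314.    50. ]
base front [ 563.4 -268.1   50. ]
base front [ 563.2 -268.    55. ]
cap [ 590.1 -267.6  150. ]
```

```bash
python3 -c "
from h import *
print(order.close_job(), ctrl.get_obs()['clock'])"
```

```text
the job is handed in; nothing more can be done
the job is handed in; nothing more can be done
```

I did the four placements in the order asked (bottle, tube, jar, vial) and handed the job in at about 34 s of the 99 s allowed.

Last checks, all by wrist camera:
- **Bottle:** upright on the stirrer, within about 1 mm of the plate's centre.
- **Tube:** upright on the chamber floor. Its cap centre reads about 2 mm from the port's centre, against a clearance of 13 mm all round, and I felt no collar contact on the way down.
- **Jar:** about 31 mm clear of the rack's left face, level with its middle within about 3 mm.
- **Vial:** about 25 mm in front of the jar, in line along the rack's side.

The beaker and dishes looked unmoved in the pictures. The arm never went near the wash bottle after the start, but I did not check it again. All releases were made after light contact, with 2 to 7 N on the wrist.

**Disagreements:** the cameras differed by 2–8 mm. The wrist camera read y up to 4 mm lower than the other two on the right side, and the top camera read x up to 8 mm lower than the scene camera. I relied on distances between things within the same wrist picture. A scene view made the bottle look slightly off centre, but the close wrist view did not bear that out.

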